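# Present the notched brake pad to the barcode scanner

## Robot

A 6-joint arm with a two-finger parallel gripper is mounted at the origin on the work surface. World frame = base frame: x ahead of the robot, y to its left, z up, the work surface at z = 0. Lengths are in mm, angles in rad, forces in N, time in s.
With the tool pointing down it reaches from about 400 to 925 mm from the base axis. Payload 12.5 kg.
Tool frame: the origin (TCP) lies midway between the tips of the shut fingers; the grasp point (between the pads) lies 19 mm behind it (env.grip_depth is the distance from the TCP to the grasp point, in mm); z points along the fingers, y is the line along which they close (so a half turn about z gives the same grasp; the last joint's range is limited). The gripper opens to 95 mm and grips with 3 to 60 N. Pads are 20 mm wide; open, the fingers measure 119 mm over their backs; the gripper's body (75 mm by 180 mm) begins 59 mm behind the grasp point.
Start: joints at [1.211, 0.491, 1.559, -0, 1.092, -0.106], TCP at [156.909, 605.001, 214.661] pointing down, gripper open.
Joint ranges: [-3.1, 3.1], [-0.84, 2.19], [0.05, 2.79], [-1.13, 4.28], [0.06, 2.93], [-2.69, 2.69]. Speed limits (rad/s): [2.22, 2.22, 2.79, 3.14, 3.14, 3.14].

## Interface

Orientations are given as [roll, pitch, yaw] about the fixed x, y, z axes, in that order (R = Rz(yaw) Ry(pitch) Rx(roll)).
In Python, from cell import monitor, viewer, order, env gives the robot as it stands.
- The arm moves only by the tool move_arm, never from a script. Its argument "moves" is one flat list of numbers, 4 for each row, row after row: the shift along the tool's x, y, z normalised to -1 to 1, where 1 is 0.15 m, then the turn about the tool's z normalised to -1 to 1, where 1 is pi/2 rad. A call has 1 to 10 rows; each row shifts and turns the commanded pose from where the row before left it, along the tool's axes as they then stand; what a row does not reach is not made up. A row lasts 1/8 s, in which the tool goes at most 62.5 mm and 10.7 degrees, less where a joint would pass 70% of its speed; a pose out of reach is approached as far as the arm can. A call with a number of a shift or a turn outside -1 to 1 is refused whole. A call with a gripper value outside its range is refused whole. "claw" is the finger opening in mm, from 0 to 95.1, set as the call begins (left out, the last holds). The fingers move at their own pace and stop on an object; the grip force is fixed at half the most. Time passes only in rows, so rows that do not move let the fingers close. It gives the time, the measured TCP pose, the force, the opening and the grip force at its end, in the units of the state.
- monitor.state(): the state, without advancing time (a new reading comes with each control period).
- viewer.read_camera(name): name is "scene" or "top" or "wrist"; returns the picture (384x512x3 uint8, red, green, blue); there is no depth.
- viewer.camera_info(name): a dict with "K" (3x3 intrinsics, pixels), "dist_coeffs" ([k1, k2, p1, p2, k3] as OpenCV has them; the pictures are not rectified), "camera_from_world" (4x4, takes a point from world to camera coordinates). Camera axes: x right, y down, z forward; pixel columns grow to the right and rows downward; lengths in mm; the calibration is good to about 2 mm. A picture is of the moment at which its call begins: read the wrist's pose just before it. camera_info takes no time and is no camera call; for the wrist camera it gives the pose at the moment of the call.
- order.job_done(): hands the job in; it is judged then, once.
The state is a dict: "t": time; "joints": joint angles; "qvel": joint speeds; "tau": joint torques, N m; "eef_pos": TCP position; "tcp_rot": TCP orientation; "ft_force": force on the tool from outside, world axes, zero at the start; "moment": the same for the moment, N m; "opening": opening from 0.0 (shut) to 1.0 (fully open); "grip_force": force on a finger pad.
Only numpy, scipy, OpenCV 4.12 (cv2) and the standard library are available. Lean on these libraries where they do the work, as an engineer would, in place of code of your own. Each camera call takes 0.05 s, during which the arm holds its last target. There are 200 camera calls.

## Task

Book out the brake pad that has the barcode label: of the two pads standing on edge in the open carton it is the one with a small notch cut in a top corner, and its label is on the steel back at that notched end. Take it out by the part away from the label so that no finger covers it, and present it label up to the hands-free scanner: its label slanted to look squarely into the window, in the middle of the scanner's aim and about 15 cm in front of the glass. Finish while still holding it there steadily with nothing else touching it, and do not knock the scanner, the other pad or the things standing around.

Things in the scene. Friction and masses are not known exactly. Their poses are not given: they have to be found in the camera images.
- pad: the pad to scan: a disc-brake pad standing on its flat long edge in a carton slot. 140 mm long, 17 mm thick, 62 mm high in the middle, 55 mm at x = +-55; 0.3 to 0.6 kg, stiff; grip it firmly (60 N). Origin: middle of the bottom edge, mid-thickness. x: along it to the notched end. z: up. Label face looks to -y (steel back, y = -8.5 mm); friction lining to +y (y = 8.5 mm, up to z = 54 mm)
- label (a point): centre of the 36 x 26 mm paper barcode label on the pad's steel back, at x = 34, y = -9, z = 30 mm in the pad's frame (same axes as the pad). The label covers x = 16 to 52 mm and z = 17 to 43 mm, so the lower part is hidden while the pad stands in its slot
- notch (a point): the notch: a square bite 12 mm long and 11 mm deep in the top corner of the 6 mm steel back plate at the label end (pad x = 46 to 58 mm). The point is the middle of its floor; axes as the pad's
- pad_plain: the other pad of the set, same size and axes but with no notch and no label, standing in another slot of the same carton; stays where it is
- carton: open cardboard carton bottom, 164 x 200 mm, rim 30 mm high, fixed to the bench. Four slots run along its x axis, 21 mm wide, 24 mm deep, at y = -63, -21, 21, 63 mm; a pad stands in each outer slot on a 4 mm floor and sticks out about 34 mm above the insert, whose top is 28 mm high. Origin: centre of the underside
- scanner: hands-free stand of the scanner, fixed to the bench: round black base 124 mm across with a gooseneck rising from its centre to 320 mm, bulging to x = 55 mm. Origin: centre of the underside of the base; x points away from the side the scanner looks to
- scanner_head: the pistol-shaped barcode scanner in the stand, fixed, looking 45 degrees down along its own -x axis. Origin: centre of its 46 x 26 mm window, 350 mm above the bench. y is level; z points up at 45 degrees towards the side it looks to. The housing (64 mm wide along y, 42 mm high along z) lies behind the window to x = 75 mm; the handle runs from it along -z to the stand
- spray_can: spray can 62 mm across and 190 mm high, a bystander. Origin: centre of its underside
- filter_box: closed part box 85 x 85 x 75 mm, a bystander. Origin: centre of its underside
- spanner: spanner 170 mm long lying on the bench, a bystander. Origin: on its axis, underside
Mind the look-alikes: they are no part of the job. What is shaped like the pad_plain but blue is not meant. What is shaped like the pad but red is not meant.

How it is judged (in metres and radians):
On the way:
1. the notched pad is lifted clear of the carton in the fingers (height (world z) of pad above 0.05 m and contact force between the fingers and pad above 1 N and contact force between pad and carton below 0.1 N), for 0.2 s.
At the end, for the whole second after the job is handed in: the notched pad is held still, touched by the fingers alone, grasp point at pad x below 5 mm (off the label); the label faces up to the scanner within 20 degrees of its aim, centred within 25 mm, 110 to 190 mm from the window; the other pad within 20 mm of its start (x of label in the frame of scanner_head between -0.19 and -0.11 m and y of label in the frame of scanner_head between -0.025 and 0.025 m and z of label in the frame of scanner_head between -0.025 and 0.025 m and angle between the y axis of pad and the x axis of scanner_head, either way round below 0.35 rad and y of scanner_head in the frame of pad below -0.08 m and angle between pad's own y axis and vertical above 1.95 rad and x of the grasp point in the frame of pad below 0.005 m and height (world z) of label above 0.12 m and contact force between the fingers and pad above 2 N and contact force between pad and carton below 0.1 N and contact force between pad and scanner below 0.1 N and contact force between pad and pad_plain below 0.1 N and linear speed of pad below 0.02 m/s and angular speed of pad below 0.2 rad/s and distance of pad_plain from where it was at the start of the episode below 0.02 m and contact force between pad and spray_can below 0.1 N and contact force between pad and filter_box below 0.1 N and contact force between pad and spanner below 0.1 N); the arm keeps its last pose, push and grip.
It fails at once if the scanner is knocked (more than 4 N) (contact force between scanner and anything else above 4 N).
It fails at once if the other pad is moved by more than 20 mm (distance of pad_plain from where it was at the start of the episode above 0.02 m).
It fails at once if the spray can, part box or spanner is moved by more than 20 mm (distance of any of spray_can, filter_box, spanner from where it was at the start of the episode above 0.02 m).
It also fails if it takes over 32 s, if anything falls off the work surface, if the arm or the gripper's body presses on something with over 40 N, if the wrist force passes 120 N, or if a joint passes its speed limit or range.

## Working session

There is one attempt and no reset: what is moved stays moved. The work goes in short steps, Python scripts to look and compute and a tool call to move; the robot and the scene stay as the last step left them, time stands still between calls to the robot, and variables do not carry over. Pictures are saved under pics/ and viewed, at most 10 in all, crops included, and the job is handed in when it is done.

Besides the shell and the picture viewer there is one more tool, called after ">>>" as a command line: name --argument value ..., lists and objects as JSON in quotes. move_arm: Moves the arm, as the interface text tells. Scaled input: -1 to 1 covers 0.15 m each way for a shift and pi/2 rad each way for a turn. Its arguments: {"type":"object","properties":{"moves":{"type":"array"},"claw":{"type":"number"}},"required":["moves"]}

```bash
ls; mkdir -p pics; python3 - <<'E'
from cell import monitor, viewer, order, env
import cv2,numpy as np
s=monitor.state();print(s)
a=viewer.read_camera("scene");b=viewer.read_camera("top");w=viewer.read_camera("wrist")
for n,i in zip(("scene","top","wrist"),(a,b,w)):
    cv2.imwrite(f"pics/{n}0.png",i[:,:,::-1])
    c=viewer.camera_info(n);print(n,np.round(c["K"],1).tolist(),np.round(c["dist_coeffs"],4),np.round(c["camera_from_world"],3).tolist())
E
```

```text
pics
{'t': 0.0, 'joints': array([ 1.21140961e+00,  4.91547586e-01,  1.55945124e+00,  5.57773338e-06,
        1.09169425e+00, -1.05602609e-01]), 'qvel': array([-0.00155009,  0.00054454,  0.00154782, -0.00020372, -0.00092756,
        0.00130584]), 'tau': array([-1.55176684e-03, -6.12601376e+01, -2.58173543e+01,  6.92364480e-02,
        4.81597404e-02, -8.17118575e-05]), 'eef_pos': array([156.81008039, 604.7572677 , 214.06857003]), 'tcp_rot': array([-3.14049888e+00, -1.20910969e-04,  2.88780590e+00]), 'ft_force': array([ 0.63208099, -0.69821816,  0.89945777]), 'moment': array([ 0.02412739,  0.06854245, -0.00627692]), 'grip_force': 0.0, 'opening': 1.0018286131874583}
scene [[402.9, 0.0, 257.3], [0.0, 402.9, 195.3], [0.0, 0.0, 1.0]] [-0.1424  0.      0.      0.      0.    ] [[-0.204, 0.979, 0.018, 41.556], [0.734, 0.165, -0.658, -242.995], [-0.647, -0.121, -0.753, 1921.488], [0.0, 0.0, 0.0, 1.0]]
top [[356.6, 0.0, 251.3], [0.0, 356.6, 195.0], [0.0, 0.0, 1.0]] [0.0392 0.     0.     0.     0.    ] [[0.018, -1.0, -0.019, 87.272], [-0.994, -0.016, -0.107, 566.833], [0.106, 0.021, -0.994, 1169.855], [0.0, 0.0, 0.0, 1.0]]
wrist [[270.5, 0.0, 257.7], [0.0, 270.5, 188.8], [0.0, 0.0, 1.0]] [-0.055  0.     0.     0.     0.   ] [[0.251, 0.968, 0.001, -625.833], [0.935, -0.243, 0.257, -29.346], [0.249, -0.064, -0.966, 389.557], [0.0, 0.0, 0.0, 1.0]]
```

View pics/scene0.png

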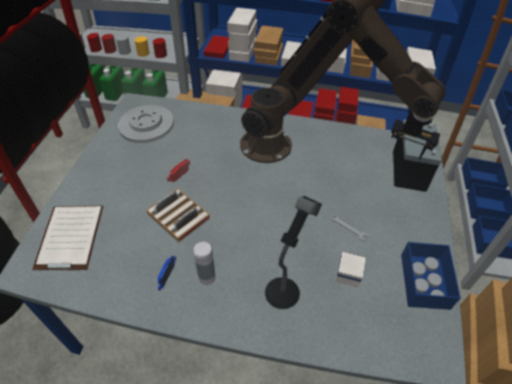

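View pics/top0.png

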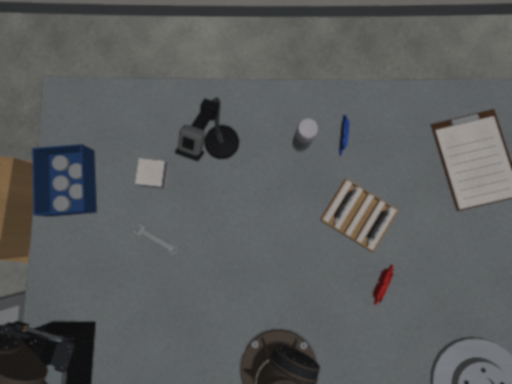

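The scene camera shows the carton at (178,214), the scanner base at (282,292) with its head at (307,206), and the can at (204,262). The top camera shows the carton at (360,214) with two dark pads at (346,205) and (378,223), and the scanner base at (221,141) with its head at (190,142). The blue item at (345,135) and the red one at (384,284) are decoys. The two pads in the carton are the candidates, so I'll compute the geometry and move in to see the notch.

```bash
cat > h.py <<'E'
import numpy as np,cv2
from cell import monitor,viewer,order,env
from scipy.spatial.transform import Rotation as R
def ray(ci,p):
    T=np.array(ci["camera_from_world"]);K=np.array(ci["K"]);d=np.array(ci["dist_coeffs"],float)
    u=cv2.undistortPoints(np.array([[p]],float),K,d)[0,0]
    return -T[:3,:3].T@T[:3,3], T[:3,:3].T@np.array([u[0],u[1],1.])
def onz(ci,p,z):
    o,d=ray(ci,p);return o+d*(z-o[2])/d[2]
def tri(c1,p1,c2,p2):
    o,d=ray(c1,p1);q,e=ray(c2,p2)
    t=np.linalg.lstsq(np.c_[d,-e],q-o,rcond=None)[0]
    a,b=o+d*t[0],q+e*t[1];return (a+b)/2,np.linalg.norm(a-b)
def proj(ci,P):
    T=np.array(ci["camera_from_world"]);
    return cv2.projectPoints(np.array(P,float).reshape(-1,1,3),cv2.Rodrigues(T[:3,:3])[0],T[:3,3],np.array(ci["K"]),np.array(ci["dist_coeffs"],float))[0][:,0]
E
python3 - <<'E'
from h import *
t=viewer.camera_info("top");s=viewer.camera_info("scene");w=viewer.camera_info("wrist")
for n,p,z in [("padA",(346,205),55),("padB",(378,223),55),("carton",(360,214),30),("base",(222,141),10),("can",(307,128),190),("box",(150,173),75),("span",(156,239),5)]:
    print(n,onz(t,p,z).round())
for n,p,z in [("carton",(178,214),30),("base",(282,292),10),("can",(203,248),190),("box",(352,264),75)]: print(n,onz(s,p,z).round())
print("head",tri(t,(190,142),s,(307,206)))
W=np.array(w["camera_from_world"]); s=monitor.state();r=R.from_euler('xyz',s['tcp_rot']).as_matrix()
print("cam in tool",(r.T@(-W[:3,:3].T@W[:3,3]-s['eef_pos'])).round(1),(W[:3,:3]@r).round(3), r.round(3))
a=cv2.imread('pics/top0.png')[165:265,310:410];b=cv2.imread('pics/scene0.png')[180:250,140:215]
cv2.imwrite('pics/c1.png',np.hstack([cv2.resize(a,(400,400),interpolation=2),cv2.resize(b,(400,400),interpolation=2)]))
h0=cv2.imread('pics/top0.png')[85:175,165:255];h1=cv2.imread('pics/scene0.png')[185:315,255:345]
cv2.imwrite('pics/c2.png',np.hstack([cv2.resize(h0,(400,400),interpolation=2),cv2.resize(h1,(360,520),interpolation=2)[:400]]))
E
```

```text
padA [ 535. -213.   55.]
padB [ 478. -315.   55.]
carton [ 508. -265.   30.]
base [755. 203.  10.]
can [751. -68. 190.]
box [628. 429.  75.]
span [413. 419.   5.]
carton [ 517. -258.   30.]
base [756. 204.  10.]
can [750. -69. 190.]
box [632. 430.  75.]
head (array([656.38526148, 239.54419532, 375.53326109]), np.float64(3.923824945129511))
cam in tool [  71.5    0.7 -170.2] [[-0.     1.    -0.001]
 [-0.966 -0.001 -0.257]
 [-0.257  0.001  0.966]] [[-0.968  0.251 -0.   ]
 [ 0.251  0.968 -0.001]
 [ 0.    -0.001 -1.   ]]
```

View pics/c2.png

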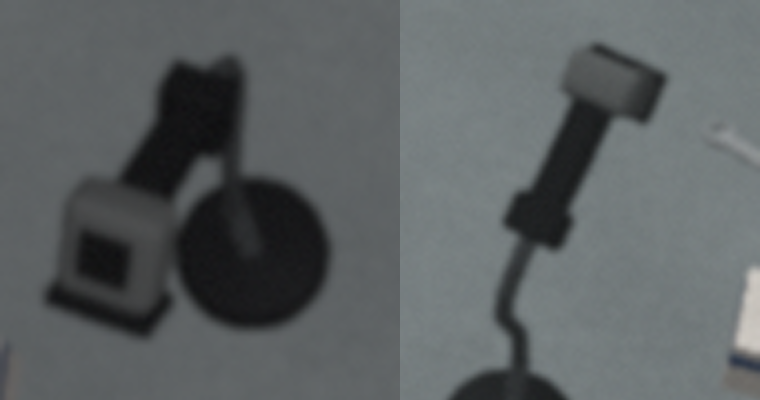

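Both crops show the head's front edge running lower left, so the scanner looks toward about (-0.93, +0.35). I'll fly a clear path to hover over the carton.

>>> move_arm --moves '[-0.275,-0.252,0,0,-0.275,-0.252,0,0,-0.275,-0.252,0,0,-0.275,-0.252,0,0,-0.275,-0.252,0,0,-0.275,-0.252,0,0,-0.275,-0.252,0,0,-0.275,-0.252,0,0]'

```text
t: 1.15
eef_pos: [401.2, 227.8, 214.7]
tcp_rot: [3.141, 0.0, 2.888]
ft_force: [0.3, 0.4, 0.5]
opening: 0.999
grip_force: 0.0
```

>>> move_arm --moves '[-0.172,-0.332,0.048,0,-0.172,-0.332,0.048,0,-0.172,-0.332,0.048,0,-0.172,-0.332,0.048,0,-0.172,-0.332,0.048,0,-0.172,-0.332,0.048,0,-0.172,-0.332,0.048,0,-0.172,-0.332,0.048,0,-0.172,-0.332,0.048,0,0,0,0,0]'

```text
t: 2.4
eef_pos: [512.7, -265.8, 148.7]
tcp_rot: [3.142, -0.001, 2.884]
ft_force: [0.7, 1.1, 0.4]
opening: 1.001
grip_force: 0.0
```

```bash
python3 - <<'E'
from h import *
s=monitor.state();print(s['t'],s['eef_pos'],s['tcp_rot'])
import json
c=viewer.camera_info("wrist");w=viewer.read_camera("wrist")
json.dump({k:np.array(v).tolist() for k,v in c.items()},open('w1.json','w'))
cv2.imwrite('pics/w1.png',w[:,:,::-1]);cv2.imwrite('pics/w1b.png',cv2.resize(w[:,:,::-1],(768,576),interpolation=2))
E
```

```text
2.4 [ 512.66826098 -265.84819049  148.65032254] [ 3.14151972e+00 -5.62467993e-04  2.88432328e+00]
```

View pics/w1b.png

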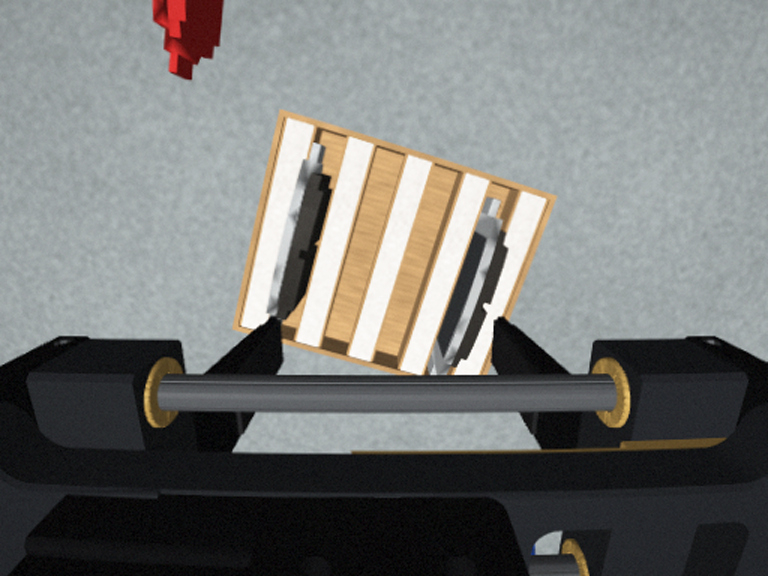

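The wrist view shows pad B (left) at about (297,240) and pad A (right) at about (470,290). Their near-gripper ends are hidden by the gripper. The red decoy is at (190,35). I'll shift outward to see those ends.

>>> move_arm --moves '[-0.33,0,0,0,-0.33,0,0,0,0,0,0,0]'

```text
t: 2.82
eef_pos: [610.5, -286.5, 149.3]
tcp_rot: [3.141, 0.0, 2.89]
ft_force: [-0.8, 0.5, -0.3]
opening: 0.999
grip_force: 0.0
```

```bash
python3 - <<'E'
from h import *
s=monitor.state();print(s['t'],s['eef_pos'],s['tcp_rot'])
import json
c=viewer.camera_info("wrist");w=viewer.read_camera("wrist")
json.dump({k:np.array(v).tolist() for k,v in c.items()},open('w2.json','w'))
cv2.imwrite('pics/w2.png',w[:,:,::-1]);cv2.imwrite('pics/w2b.png',cv2.resize(w[90:270,130:370][:,:,::-1],(800,600),interpolation=2))
E
```

```text
2.825 [ 610.47099495 -286.46194772  149.32517624] [3.14141526e+00 4.64819779e-04 2.88974827e+00]
```

View pics/w2b.png

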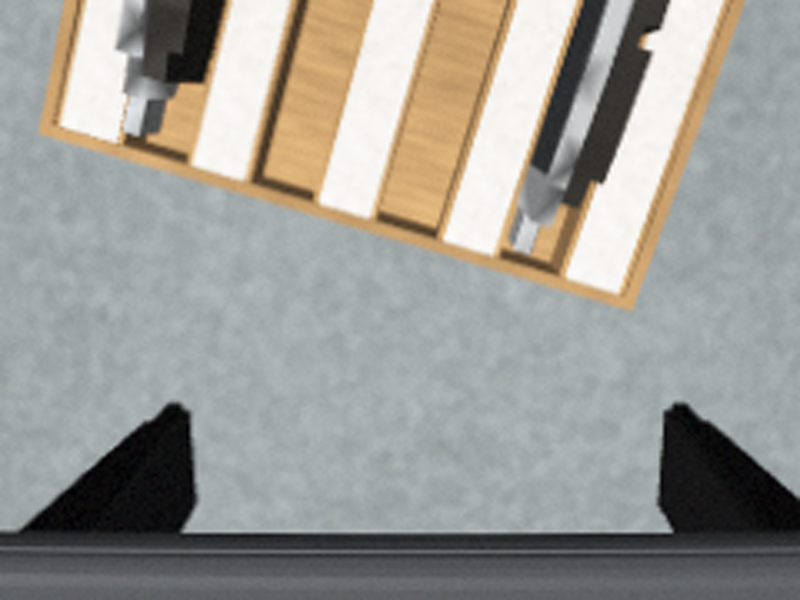

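```bash
python3 - <<'E'
from h import *
a=cv2.imread('pics/w2.png')
f=lambda i:cv2.convertScaleAbs(cv2.resize(i,(400,600),interpolation=2),alpha=1.5,beta=20)
cv2.imwrite('pics/w2c.png',np.hstack([f(a[20:140,145:225]),f(a[50:170,270:350])]))
E
```

```text
(no output)
```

View pics/w2c.png

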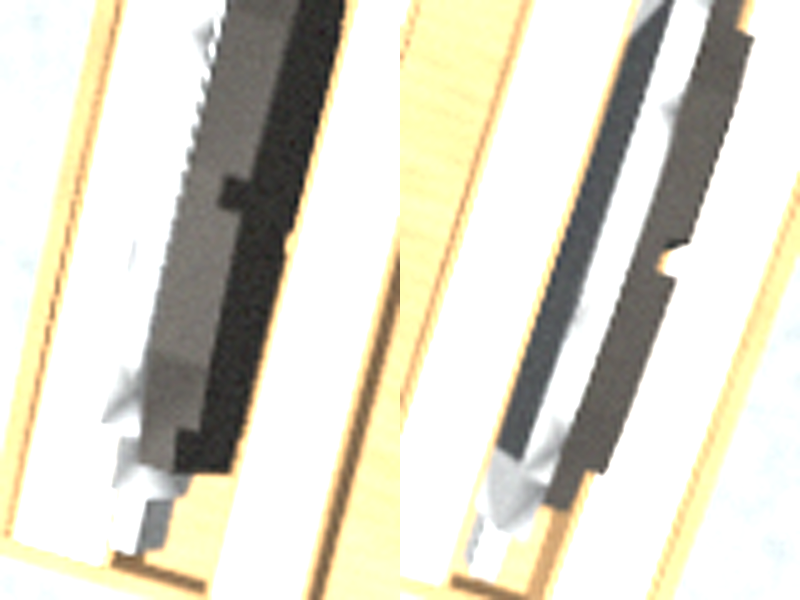

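```bash
python3 - <<'E'
from h import *
a=cv2.imread('pics/w2.png');b=cv2.imread('pics/w1.png')
f=lambda i:cv2.resize(i,(400,600),interpolation=2)
cv2.imwrite('pics/w2d.png',np.hstack([f(a[5:155,140:240]),f(a[20:170,270:370])]))
E
```

```text
(no output)
```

View pics/w2d.png

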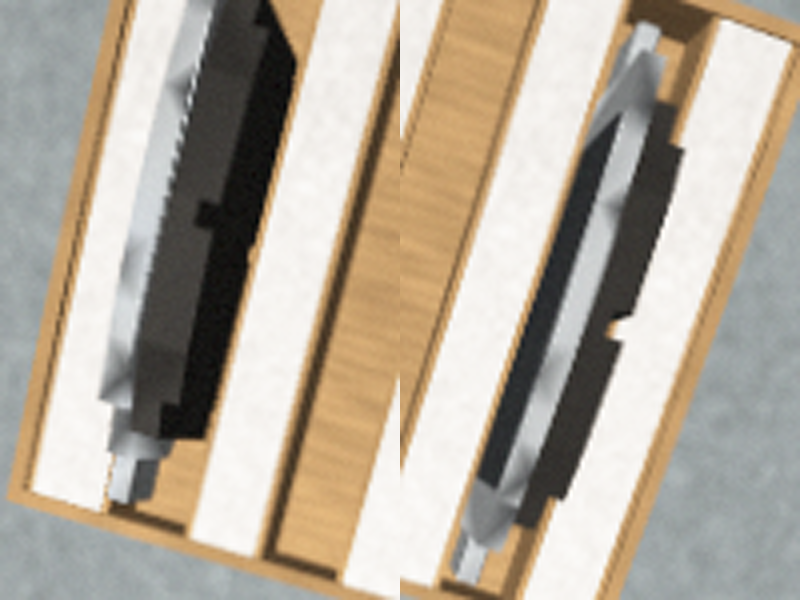

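Two candidates, in the crop of the wrist view:
- **Left pad** (120,400 in the crop): it has a square bite in the steel top corner at its outer end, and its steel back faces image left.
- **Right pad** (around 560,300): both corners have symmetric chamfers and the visible steel back is bare.

The left pad (B) is the one meant. Next I'll work out its pose.

```bash
python3 - <<'E'
from h import *
import json
w1=json.load(open('w1.json'));w2=json.load(open('w2.json'))
TL=onz(w1,(281/1.5,110/1.5),30);TR=onz(w1,(554/1.5,196/1.5),30);BL=onz(w1,(236/1.5,330/1.5),30)
BL2=onz(w2,(130+42/3.333,90+132/3.333),30);BR=onz(w2,(130+632/3.333,90+307/3.333),30)
for n,p in zip("TL TR BL BL2 BR".split(),(TL,TR,BL,BL2,BR)):print(n,p[:2].round(1))
print(np.linalg.norm(TR-TL),np.linalg.norm(BL2-TL),np.linalg.norm(BR-BL2))
x=(BL2-TL+BR-TR)[:2];y=(TR-TL+BR-BL2)[:2];print(np.degrees([np.arctan2(x[1],x[0]),np.arctan2(y[1],y[0])]))
c=(TL+TR+BL2+BR)[:2]/4;print("c",c)
a=np.arctan2(x[1],x[0])*.5+.5*(np.arctan2(y[1],y[0])-np.pi/2);u=np.array([np.cos(a),np.sin(a)]);v=np.array([-u[1],u[0]])
print("az",np.degrees(a),"padB slot centre",c-63*v,"padA",c+63*v)
def pf(P):P=np.array(P[:2])-(c-63*v);return (P@u).round(1),(P@v).round(1)
# ear end (z~?), notch inner corner at top of back, lining end
for n,p,z in [("notch step",(140+108/4,5+400/4),60),("ear",(140+120/4,5+500/4),30),("lining end",(140+170/4,5+437/4),58)]:
    print(n,pf(onz(w2,p,z)))
s=monitor.state();print(s['joints'].round(3))
E
```

```text
TL [ 383.9 -303.9]
TR [ 486.6 -135.7]
BL [ 524.5 -387.1]
BL2 [ 522.9 -388.6]
BR [ 625.8 -218.7]
197.10236412528818 162.72714086089618 198.6494684227631
[-31.07984157  58.68996449]
c [ 504.80689322 -261.71424733]
az -31.194938537357164 padB slot centre [ 472.17595217 -315.60507852] padA [ 537.43783426 -207.82341614]
notch step (np.float64(47.8), np.float64(-6.8))
ear (np.float64(73.4), np.float64(-7.9))
lining end (np.float64(52.0), np.float64(8.5))
[-0.537  0.623  1.5    0.     1.02  -1.856]
```

>>> move_arm --moves '[0,0,0,0.115,0,0,0,0.115,0,0,0,0.115,0,0,0,0.115,0,0,0,0.115,0,0,0,0.115,0,0,0,0.115,0,0,0,0.115,0,0,0,0.115,0,0,0,0.115]' --claw 60

```text
t: 4.12
eef_pos: [607.4, -286.3, 150.2]
tcp_rot: [-3.141, -0.0, 1.076]
ft_force: [-0.2, -0.8, 0.5]
opening: 0.628
grip_force: 0.0
```

>>> move_arm --moves '[0,0,0,0.115,0,0,0,0.115,0,0,0,0.115,0,0,0,0.115,0,0,0,0.115,0,0,0,0.115,0,0,0,0.115,0,0,0,0.115,0,0,0,0.115,0,0,0,0]'

```text
t: 5.38
eef_pos: [607.6, -286.6, 150.2]
tcp_rot: [-3.141, 0.001, -0.543]
ft_force: [-0.1, -0.0, -0.2]
opening: 0.633
grip_force: 0.0
```

```bash
cat > go.py <<'E'
from h import *
import sys
def rel(T):
    s=monitor.state();r=R.from_euler('xyz',s['tcp_rot']).as_matrix()
    print('t',s['t'],s['eef_pos'].round(1),s['tcp_rot'].round(3),'j',s['joints'].round(2))
    d=r.T@(np.array(T)-s['eef_pos']);print("tool mm",d.round(1),"units",(d/150).round(3),"rows",np.linalg.norm(d)/62.5)
if __name__=="__main__": rel([float(a) for a in sys.argv[1:4]])
E
python3 go.py 464.5 -310.9 100
```

```text
t 5.375 [ 607.6 -286.6  150.2] [-3.141e+00  1.000e-03 -5.430e-01] j [-0.54  0.62  1.5   0.    1.02  1.57]
tool mm [-110.    94.7   50.2] units [-0.733  0.632  0.335] rows 2.4574520356335876
```

>>> move_arm --moves '[-0.244,0.211,0.111,0,-0.244,0.211,0.111,0,-0.244,0.211,0.111,0,0,0,0,0]'

```text
t: 5.88
eef_pos: [462.1, -311.2, 99.3]
tcp_rot: [-3.141, 0.003, -0.542]
ft_force: [0.0, -0.3, 0.7]
opening: 0.632
grip_force: 0.0
```

```bash
python3 go.py 464.5 -310.9 35; python3 - <<'E'
from h import *
c=viewer.camera_info("wrist");w=viewer.read_camera("wrist")
a=np.radians(-31.2);u=np.array([np.cos(a),np.sin(a)]);v=np.array([-u[1],u[0]]);o=np.array([472.2,-315.6])
P=[np.r_[o+u*x+v*y,z] for x,y,z in [(46,-8.5,66),(46,-8.5,55),(70,-8.5,30),(52,8.5,58),(0,-8.5,66)]]
p=proj(c,P);print(p.round(0))
w=w[:,:,::-1].copy()
cv2.imwrite('pics/w3.png',w)
w=cv2.resize(w,None,fx=1.5,fy=1.5)
for q in p: cv2.circle(w,tuple(int(k*1.5) for k in q),3,(0,0,255),1)
cv2.imwrite('pics/w3b.png',w)
E
```

```text
t 5.875 [ 462.1 -311.2   99.3] [-3.141e+00  3.000e-03 -5.420e-01] j [-0.71  0.54  1.84 -0.    0.76  1.4 ]
tool mm [ 2.1 -1.5 64.3] units [ 0.014 -0.01   0.429] rows 1.0299342525286816
[[269. 138.]
 [268. 137.]
 [268. 106.]
 [246. 129.]
 [268. 198.]]
```

View pics/w3b.png

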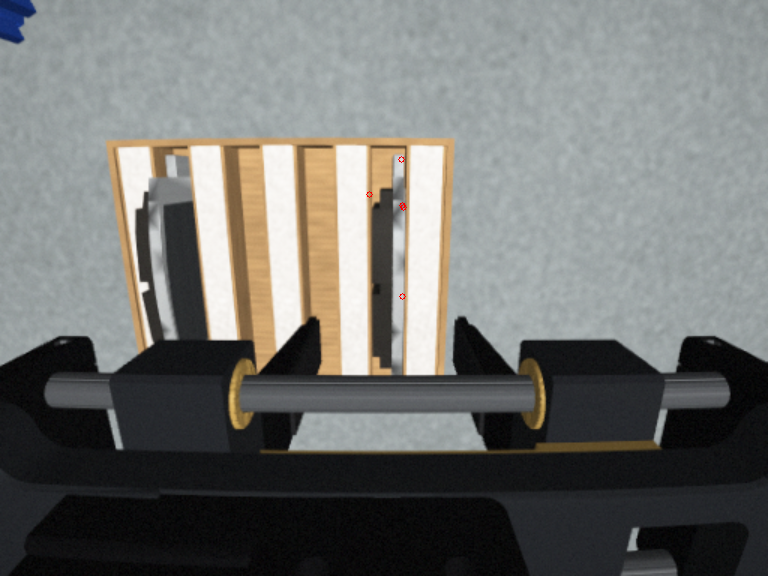

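Still aligned: the projected points lie on the pad's steel edge at (402,205)–(402,296). Descend and grip.

>>> move_arm --moves '[0.014,-0.01,0.25,0,0,0,0.185,0,0,0,0,0]'

```text
t: 6.3
eef_pos: [468.1, -310.9, 33.6]
tcp_rot: [-3.141, 0.002, -0.541]
ft_force: [0.8, -0.9, 0.1]
opening: 0.632
grip_force: 0.0
```

>>> move_arm --moves '[0,0,0,0,0,0,0,0,0,0,0,0,0,0,0,0,0,0,0,0]' --claw 0

```text
t: 6.92
eef_pos: [467.8, -312.2, 34.8]
tcp_rot: [3.141, -0.0, -0.544]
ft_force: [-4.8, -6.2, -0.0]
opening: 0.181
grip_force: 29.8
```

Grip force is 29.8 N and the opening about 17 mm, so I have the pad. Lift, then turn the label side outward.

>>> move_arm --moves '[0,0,-0.2,0,0,0,-0.3,0,0,0,-0.35,0,0,0,-0.35,0,0,0,0,0]'

```text
t: 7.55
eef_pos: [468.8, -312.4, 218.0]
tcp_rot: [3.141, -0.006, -0.544]
ft_force: [-0.3, 0.1, -4.0]
opening: 0.177
grip_force: 30.0
```

>>> move_arm --moves '[0,0,0,-0.1117,0,0,0,-0.1117,0,0,0,-0.1117,0,0,0,-0.1117,0,0,0,-0.1117,0,0,0,-0.1117,0,0,0,-0.1117,0,0,0,-0.1117,0,0,0,-0.1117,0,0,0,-0.1117]'

```text
t: 8.8
eef_pos: [467.3, -311.2, 212.6]
tcp_rot: [-3.139, -0.001, 1.216]
ft_force: [-0.6, -0.7, -3.4]
opening: 0.176
grip_force: 30.0
```

```bash
python3 go.py 870 -329 210; python3 - <<'E'
from h import *
t=viewer.camera_info("top");s=viewer.camera_info("scene")
a=onz(t,(175.1,151.4),365);b=onz(t,(198.75,160.4),365);d=(b-a)[:2];print(a,b,np.linalg.norm(d),"look az",np.degrees(np.arctan2(d[0],-d[1]))) 
l=np.array([d[1],-d[0]])/np.linalg.norm(d);print(l,"window",(a+b)[:2]/2-14.8*l, (a+b)[:2]/2+14.8*l)
E
```

```text
t 8.8 [ 467.3 -311.2  212.6] [-3.139e+00 -1.000e-03  1.216e+00] j [-0.71  0.4   1.72  0.    1.02 -0.35]
tool mm [123.3 383.8   1.6] units [0.822 2.558 0.011] rows 6.449256078712705
[634.66694033 279.5209579  365.        ] [613.06203496 220.50906695 365.        ] 62.84246342552482 look az -20.108236656262406
[-0.93904484  0.34379469] window [637.76235127 244.92685098] [609.96662403 255.10317387]
```

>>> move_arm --moves '[0.117,0.365,0,0,0.117,0.365,0,0,0.117,0.365,0,0,0.117,0.365,0,0,0.117,0.365,0,0,0.117,0.365,0,0,0.117,0.365,0,0]'

```text
t: 9.68
eef_pos: [857.3, -331.9, 211.5]
tcp_rot: [-3.138, -0.0, 1.211]
ft_force: [1.1, -0.8, -2.5]
opening: 0.179
grip_force: 30.0
```

>>> move_arm --moves '[0,0.4,0,0,0,0.4,0,0,0,0.4,0,0]'

```text
t: 10.05
eef_pos: [914.9, -354.2, 179.7]
tcp_rot: [3.087, -0.001, 1.21]
ft_force: [0.8, 0.4, -3.3]
opening: 0.179
grip_force: 30.0
```

```bash
python3 go.py 870 -329 210
```

```text
t 10.05 [ 914.9 -354.2  179.7] [ 3.087e+00 -1.000e-03  1.210e+00] j [-0.44  1.25  0.05  0.    1.79 -0.08]
tool mm [  7.7 -49.2 -33. ] units [ 0.051 -0.328 -0.22 ] rows 0.9558409763279154
```

The tool leans outward (0.055 rad) at the reach limit. I'll keep pushing to see if the lean accumulates.

>>> move_arm --moves '[0,0.4,0,0,0,0.4,0,0,0,0.4,0,0]'

```text
t: 10.42
eef_pos: [948.5, -365.8, 167.8]
tcp_rot: [2.971, 0.001, 1.21]
ft_force: [0.4, -0.4, -4.0]
opening: 0.177
grip_force: 30.0
```

```bash
python3 go.py 870 -329 210
```

```text
t 10.425 [ 948.5 -365.8  167.8] [2.971e+00 1.000e-03 1.210e+00] j [-0.44  1.26  0.05  0.01  1.66 -0.07]
tool mm [  6.6 -78.  -56.3] units [ 0.044 -0.52  -0.375] rows 1.5423281910498272
```

>>> move_arm --moves '[0,0.4,0,0,0,0.4,0,0,0,0.4,0,0,0,0.4,0,0,0,0.4,0,0,0,0.4,0,0,0,0.4,0,0,0,0.4,0,0]'

```text
t: 11.42
eef_pos: [1013.5, -387.7, 216.5]
tcp_rot: [2.68, 0.003, 1.21]
ft_force: [0.3, -0.7, -3.2]
opening: 0.175
grip_force: 30.0
```

```bash
python3 go.py 870 -329 210
```

```text
t 11.425 [1013.5 -387.7  216.5] [2.68  0.003 1.21 ] j [-0.43  1.24  0.05  0.03  1.39 -0.07]
tool mm [   4.2 -141.6  -63.2] units [ 0.028 -0.944 -0.421] rows 2.4823817754039283
```

>>> move_arm --moves '[0,0.4,0,0,0,0.4,0,0,0,0.4,0,0,0,0.4,0,0,0,0.4,0,0,0,0.4,0,0,0,0.4,0,0,0,0.4,0,0,0,0.4,0,0]'

```text
t: 12.55
eef_pos: [1039.6, -395.4, 378.4]
tcp_rot: [2.381, 0.004, 1.209]
ft_force: [-0.0, -0.6, -3.7]
opening: 0.175
grip_force: 30.0
```

```bash
python3 go.py 870 -329 210
```

```text
t 12.55 [1039.6 -395.4  378.4] [2.381 0.004 1.209] j [-0.43  1.12  0.05  0.05  1.22 -0.07]
tool mm [   2.7 -248.1   -3.6] units [ 0.018 -1.654 -0.024] rows 3.969460074109748
```

The lean is now 43.6° with the label normal at azimuth -20.7°, almost exactly the scanner's axis. Next I'll translate back, keeping this orientation.

```bash
python3 go.py 610 -230 320
```

```text
t 12.55 [1039.6 -395.4  378.4] [2.381 0.004 1.209] j [-0.43  1.12  0.05  0.05  1.22 -0.07]
tool mm [   2.9 -373.8 -275.1] units [ 0.019 -2.492 -1.834] rows 7.425163764265153
```

>>> move_arm --moves '[0,-0.28,-0.2,0,0,-0.28,-0.2,0,0,-0.28,-0.2,0,0,-0.28,-0.2,0]'

```text
t: 13.05
eef_pos: [902.3, -344.3, 360.2]
tcp_rot: [2.381, 0.003, 1.211]
ft_force: [0.5, -1.3, -3.1]
opening: 0.175
grip_force: 30.0
```

```bash
python3 go.py 610 -230 320
```

```text
t 13.05 [ 902.3 -344.3  360.2] [2.381 0.003 1.211] j [-0.45  0.69  1.    0.09  0.69 -0.14]
tool mm [   4.1 -255.1 -187.2] units [ 0.027 -1.7   -1.248] rows 5.062445490080624
```

The orientation held. The wrist range may be tight, so I'll fit a quick kinematic model to check the path and the target.

```bash
cat > kin.py <<'E'
from h import *
from scipy.optimize import least_squares
D=[([1.2114,.49155,1.55945,0,1.0917],(156.8,604.8,214.1)),([-.537,.623,1.5,0,1.02],(610.5,-286.5,149.3)),
([-.71,.54,1.84,0,.76],(462.1,-311.2,99.3)),([-.71,.40,1.72,0,1.02],(467.3,-311.2,212.6)),([-.44,1.25,.05,0,1.79],(914.9,-354.2,179.7)),
([-.44,1.26,.05,.01,1.66],(948.5,-365.8,167.8)),([-.43,1.24,.05,.03,1.39],(1013.5,-387.7,216.5)),([-.43,1.12,.05,.05,1.22],(1039.6,-395.4,378.4)),([-.45,.69,1.,.09,.69],(902.3,-344.3,360.2))]
rz=lambda a:R.from_euler('z',a).as_matrix();ry=lambda a:R.from_euler('y',a).as_matrix()
def fk(q,p):
    a1,h,L2,L3,e,Lt=p
    A=rz(q[0]);P=A@[a1,0,h];B=A@ry(q[1]);P=P+B@[0,0,L2];C=B@ry(q[2]);P=P+C@[e,0,L3]
    t=C@rz(q[3])@ry(q[4]);return P+t[:,2]*Lt,t[:,2]
f=lambda p:np.concatenate([fk(q,p)[0]-x for q,x in D])
sol=least_squares(f,[0,300,450,450,0,250],loss='soft_l1',f_scale=5);p=sol.x
def ik(T,tz,q0):
    r=least_squares(lambda q:np.r_[fk(q,p)[0]-T,(fk(q,p)[1]-tz)*300,np.minimum(q[4]-.06,0)*500],q0);return r.x,r.cost
E
python3 - <<'E'
from kin import *
print(p.round(1),np.abs(f(p)).max())
s=monitor.state();print(s['joints'].round(3));r=R.from_euler('xyz',s['tcp_rot']).as_matrix();tz=r[:,2]
print(fk(s['joints'],p)[1],tz,fk(s['joints'],p)[0])
q=s['joints'][:5]
for W in [(902,-344,360),(800,-200,330),(800,-200,330),(750,-100,330),(700,0,320),(620,100,280),(560,180,250),(530,246,238),(518,246,238),(505,251,226)]:
    q,c=ik(np.array(W),tz,q);print(W,q.round(2),round(c,2))
E
```

```text
[ 16.5 190.8 594.1 416.   40.7 272.5] 75.20124906202796
[-0.449  0.688  1.004  0.093  0.692 -0.138]
[ 0.64424572 -0.24529516 -0.72441544] [ 0.64424572 -0.24529516 -0.72441544] [ 897.86613661 -415.30214779  361.30535397]
(902, -344, 360) [-0.36  0.65  1.09  0.    0.65] 0.0
(800, -200, 330) [-0.21  0.44  1.53 -0.26  0.43] 0.0
(800, -200, 330) [-0.21  0.44  1.53 -0.26  0.43] 0.0
(750, -100, 330) [-0.06  0.35  1.68 -0.53  0.43] 0.0
(700, 0, 320) [ 0.13  0.29  1.8  -0.78  0.48] 0.0
(620, 100, 280) [ 0.36  0.26  1.97 -1.06  0.55] 0.0
(560, 180, 250) [ 0.57  0.28  2.04 -1.15  0.65] 0.0
(530, 246, 238) [ 0.72  0.32  2.02 -1.12  0.74] 0.0
(518, 246, 238) [ 0.74  0.31  2.04 -1.12  0.75] 0.0
(505, 251, 226) [ 0.77  0.32  2.07 -1.15  0.75] 0.0
```

```bash
sed -i 's/a1,h,L2,L3,e,Lt=p/a1,h,L2,L3,e,Lt,d=p/; s/A@\[a1,0,h\]/A@[a1,d,h]/; s/\[0,300,450,450,0,250\]/[0,300,450,450,0,250,60]/' kin.py
python3 - <<'E'
from kin import *
print(p.round(1),np.abs(f(p)).max())
s=monitor.state();r=R.from_euler('xyz',s['tcp_rot']).as_matrix();tz=r[:,2]
q=s['joints'][:5]
for W in [(902,-344,360),(800,-200,330),(750,-100,330),(700,0,320),(620,100,280),(560,180,250),(530,246,238),(518,246,238),(510,249,230)]:
    q,c=ik(np.array(W),tz,q);print(W,q.round(2),round(c,2))
q0=q
for lean in (.76,.65,.55):
  for az in (-21,-15,-10):
    a=np.radians(az);t=np.array([np.sin(lean)*np.cos(a),np.sin(lean)*np.sin(a),-np.cos(lean)]);q,c=ik(np.array((518,246,238)),t,q0);print(lean,az,q.round(2))
E
```

```text
[ -6.  190.9 590.9 414.9  41.9 269.5  66.3] 5.246656296543279
(902, -344, 360) [-0.45  0.69  1.    0.09  0.69] 0.0
(800, -200, 330) [-0.31  0.48  1.47 -0.08  0.44] 0.0
(750, -100, 330) [-0.17  0.38  1.62 -0.34  0.4 ] 0.0
(700, 0, 320) [-0.    0.32  1.75 -0.64  0.42] 0.0
(620, 100, 280) [ 0.22  0.29  1.92 -1.01  0.46] 0.0
(560, 180, 250) [ 0.42  0.31  2.   -1.16  0.56] 0.0
(530, 246, 238) [ 0.58  0.35  1.98 -1.14  0.66] 0.0
(518, 246, 238) [ 0.59  0.33  2.   -1.15  0.67] 0.0
(510, 249, 230) [ 0.61  0.34  2.01 -1.17  0.67] 0.0
0.76 -21 [ 0.59  0.33  1.99 -1.15  0.67]
0.76 -15 [ 0.57  0.31  2.03 -1.21  0.57]
0.76 -10 [ 0.54  0.3   2.06 -1.26  0.49]
0.65 -21 [ 0.55  0.32  1.95 -0.91  0.66]
0.65 -15 [ 0.53  0.3   1.98 -0.92  0.57]
0.65 -10 [ 0.51  0.29  2.   -0.92  0.5 ]
0.55 -21 [ 0.52  0.32  1.91 -0.7   0.68]
0.55 -15 [ 0.5   0.3   1.93 -0.68  0.6 ]
0.55 -10 [ 0.48  0.29  1.95 -0.66  0.55]
```

```bash
python3 - <<'E'
from kin import *
s=monitor.state();r=R.from_euler('xyz',s['tcp_rot']).as_matrix()
P=s['eef_pos']
for W in [(740,-120,330),(640,30,280),(555,155,245),(530,242,240)]:
    d=r.T@(np.array(W)-P);n=int(np.ceil(np.linalg.norm(d)/50));print(W,n,(d/150/n).round(3));P=np.array(W)
E
```

```text
(740, -120, 330) 6 [ 0.17  -0.209 -0.153]
(640, 30, 280) 4 [ 0.175 -0.234 -0.108]
(555, 155, 245) 4 [ 0.145 -0.189 -0.1  ]
(530, 242, 240) 2 [ 0.242 -0.141 -0.113]
```

>>> move_arm --moves '[0.17,-0.209,-0.153,0,0.17,-0.209,-0.153,0,0.17,-0.209,-0.153,0,0.17,-0.209,-0.153,0,0.17,-0.209,-0.153,0,0.17,-0.209,-0.153,0]'

```text
t: 13.8
eef_pos: [740.5, -119.2, 330.6]
tcp_rot: [2.381, 0.002, 1.211]
ft_force: [0.2, 0.2, -3.8]
opening: 0.177
grip_force: 30.0
```

>>> move_arm --moves '[0.175,-0.234,-0.108,0,0.175,-0.234,-0.108,0,0.175,-0.234,-0.108,0,0.175,-0.234,-0.108,0]'

```text
t: 14.3
eef_pos: [640.7, 30.6, 280.5]
tcp_rot: [2.38, 0.001, 1.211]
ft_force: [0.7, -0.6, -3.6]
opening: 0.179
grip_force: 30.0
```

```bash
python3 go.py 555 155 245
```

```text
t 14.3 [640.7  30.6 280.5] [2.380e+00 1.000e-03 1.211e+00] j [ 0.07  0.29  1.93 -0.96  0.36  1.24]
tool mm [  86.3 -114.2  -59.9] units [ 0.575 -0.761 -0.399] rows 2.482752700991837
```

>>> move_arm --moves '[0.144,-0.19,-0.1,0,0.144,-0.19,-0.1,0,0.144,-0.19,-0.1,0,0.144,-0.19,-0.1,0]'

```text
t: 14.8
eef_pos: [557.1, 156.7, 254.1]
tcp_rot: [2.398, 0.001, 1.21]
ft_force: [0.4, 0.5, -2.9]
opening: 0.177
grip_force: 30.0
```

```bash
python3 go.py 530 242 240
```

```text
t 14.8 [557.1 156.7 254.1] [2.398e+00 1.000e-03 1.210e+00] j [ 0.37  0.28  2.02 -1.13  0.53  1.66]
tool mm [ 70.3 -50.4 -27.3] units [ 0.468 -0.336 -0.182] rows 1.4504654019708876
```

>>> move_arm --moves '[0.156,-0.112,-0.061,0,0.156,-0.112,-0.061,0,0.156,-0.112,-0.061,0,0,0,0,0]'

```text
t: 15.3
eef_pos: [530.0, 242.7, 239.4]
tcp_rot: [2.399, 0.002, 1.212]
ft_force: [0.3, -0.6, -3.7]
opening: 0.176
grip_force: 30.0
```

```bash
python3 go.py 530 242 240; python3 - <<'E'
from h import *
a=viewer.read_camera("scene");b=viewer.read_camera("top")
cv2.imwrite('pics/s9.png',a[:,:,::-1]);cv2.imwrite('pics/t9.png',b[:,:,::-1])
s=monitor.state();r=R.from_euler('xyz',s['tcp_rot']).as_matrix()
L=s['eef_pos']+r@[39.5,9,1];print("label",L,"normal",r[:,1])
P=[s['eef_pos']+r@np.array([x+5.5,9,31-z]) for x,z in [(16,17),(52,17),(52,43),(16,43),(70,0)]]
# window estimate + scanner frame
l=np.array([-.939,.344]);W=np.array([637.8,244.9,350]);hx=-np.r_[l*.7071,-.7071];hz=np.r_[l*.7071,.7071];hy=np.cross(hz,hx)
M=np.c_[hx,hy,hz];print("label in head",M.T@(L-W),"angle",np.arccos(r[:,1]@hx))
out=[]
for n,i,(x0,y0,w,h) in (("scene",a,(250,140,100,150)),("top",b,(150,110,100,150))):
    p=proj(viewer.camera_info(n),P);print(n,p.round(0).tolist(),proj(viewer.camera_info(n),[W]).round(0))
    im=cv2.resize(i[y0:y0+h,x0:x0+w,::-1],(400,600),interpolation=2)
    for q in p: cv2.circle(im,(int((q[0]-x0)*4),int((q[1]-y0)*4)),2,(0,0,255),-1)
    out.append(im)
cv2.imwrite('pics/f9.png',np.hstack(out))
E
```

```text
t 15.3 [530.  242.7 239.4] [2.399e+00 2.000e-03 1.212e+00] j [ 0.57  0.34  1.98 -1.11  0.65  1.79]
tool mm [-0.7  0.6 -0.3] units [-0.004  0.004 -0.002] rows 0.014518505378677389
label [551.14075187 275.27706726 244.72135641] normal [ 0.68972126 -0.25798261  0.67655713]
label in head [-139.37039196   -1.28669052   -9.5146658 ] angle 0.042477990737551284
scene [[311.0, 210.0], [321.0, 215.0], [324.0, 208.0], [314.0, 203.0], [324.0, 222.0]] [[309. 207.]]
top [[193.0, 191.0], [181.0, 186.0], [178.0, 191.0], [190.0, 196.0], [178.0, 181.0]] [[190. 152.]]
```

View pics/f9.png

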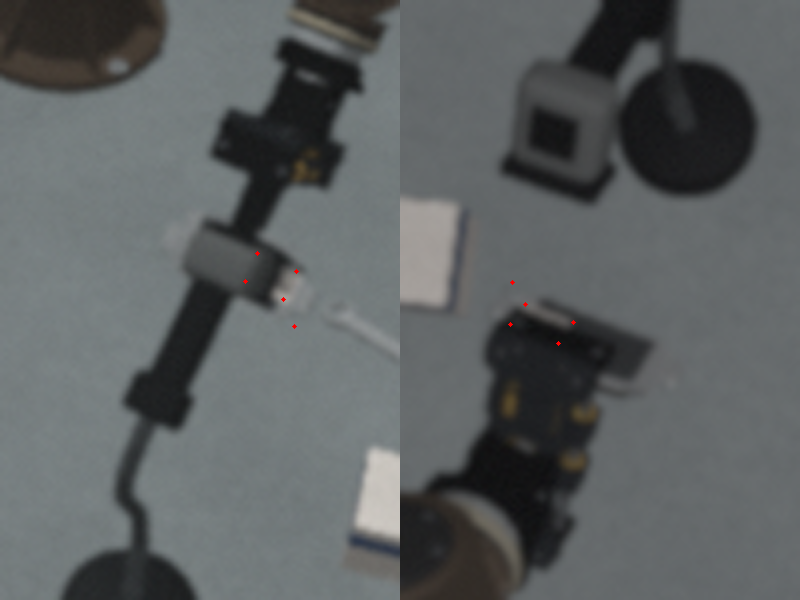

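The pictures agree with the computed pose. In the top crop the label strip at (520–575, 300–325) lies on the predicted edge, and in the scene crop it shows at (290,295). The label is uncovered and faces the head. A small centring correction next.

>>> move_arm --moves '[0,-0.03,-0.03,0,0,-0.02,-0.03,0,0,0,0,0,0,0,0,0,0,0,0,0,0,0,0,0]'

```text
t: 16.15
eef_pos: [519.5, 244.7, 240.3]
tcp_rot: [2.399, 0.005, 1.209]
ft_force: [0.4, 1.0, -3.2]
opening: 0.174
grip_force: 30.0
```

```bash
python3 - <<'E'
from h import *
s=monitor.state();r=R.from_euler('xyz',s['tcp_rot']).as_matrix()
L=s['eef_pos']+r@[39.5,9,1]
l=np.array([-.939,.344]);W=np.array([637.8,244.9,350]);hx=-np.r_[l*.7071,-.7071];hz=np.r_[l*.7071,.7071];hy=np.cross(hz,hx)
M=np.c_[hx,hy,hz];print("label in head",M.T@(L-W),"angle",np.arccos(r[:,1]@hx),np.arccos(-r[2,1]),s['joints'],abs(s['qvel']).max(),s['grip_force'])
# check head: back centre of housing
print(proj(viewer.camera_info("scene"),[W+75*hx])*4-np.array([1000,560]), proj(viewer.camera_info("top"),[W+75*hx])*4-np.array([200,440]))
E
```

```text
label in head [-146.98347762   -1.46855933   -0.91052139] angle 0.04293207581741969 2.3133552814949883 [ 0.58698526  0.32961039  1.9899777  -1.11074148  0.662916    1.80665561] 0.0017792431136986905 29.995491541922092
[[211.68738398 269.09956534]] [[578.00051137  64.43607917]]
```

```bash
python3 -c "
from cell import order
print(order.job_done())"
```

```text
the job is handed in; nothing more can be done
None
```

I handed the job in at 16.2 s with the notched pad held steady at 30 N, label up to the scanner. By my estimate it is 147 mm from the window, within about 2 mm of centre and 2.5° off the aim. No verdict came back.

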